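# Index the turret stop of a drill jig and push the block home

## Task

Set the drill jig up for the next hole by pushing alone: first push the stop turret round by its thumb tabs until the one-dot stop, the longest of its five stop screws, has clicked into place pointing straight down the bed at the block. Then push the aluminium block flat against the fence and along it until its end rests against that stop, and leave it there. Do not lift or tip the block, and leave the calliper, spanner, bolt and nut round the jig where they are.

Things in the scene. Friction and masses are not known exactly. Their poses are not given: they have to be found in the camera images.
- jig: Drill jig screwed to the bench. Origin: on the turret's vertical axis at bench height; +x runs along the bed away from the turret, +y to the fence, z up. Grey base plate x -95..245, y -46..48 mm, 10 mm thick. Steel bed for the block: x 85..245, y -42..25 mm, top at z = 22. The detent housing behind the turret (x -98..-53) is 21 mm high.
- fence (a point): Middle of the fence's top edge, at x = 165, y = 25, z = 46 mm in the jig's frame. The fence's face is the jig's plane y = 25 mm, from x = 85 to 245 mm.
- bush (a point): Top of the drill bush, at x = 114, y = -4, z = 61 mm in the jig's frame. Its arm reaches from the fence over the bed at x 100..128, y -20..46 mm; underside 43 mm above the bench, so the block (top at 40 mm) slides under it.
- turret (a joint): Stop turret's angle about its vertical axis (rad, anticlockwise from above positive, turns without end: take it modulo 2 pi). 0: one-dot stop points along the jig's +x. Stop and tab with k dots (1..5) lie (k-1) x 72 degrees anticlockwise of the one-dot stop. A spring roller holds it every 72 degrees: about 4 N at a tab pushes it out, past half way it snaps into the next notch.
- turret_top (a point): Top of the turret's bolt, on its axis, 59 mm above the bench; the hub is 31 mm in radius up to 50 mm height. Five level stop screws with 14 mm heads, 31 mm above the bench, have their faces 78, 60, 53, 46, 40 mm from the axis for one to five dots.
- tab_one (a point): Point on the top edge of the one-dot thumb tab, 53 mm from the axis, 68 mm above the bench; turns with the turret. A tab stands right above each stop: an upright radial fin 10 mm thick, 18 to 58 mm from the axis, 46 to 68 mm above the bench, 1 to 5 dark dots along its top edge, open space between neighbours.
- stop_one (a point): Centre of the face of the one-dot stop (the longest), 78 mm from the turret's axis, 31 mm above the bench; turns with the turret.
- stop_line (a point): Fixed point of the jig where the face of the one-dot stop must be: 78 mm from the turret's axis along the jig's +x, 31 mm above the bench.
- block: Loose aluminium block 100 x 50 x 18 mm (0.28 to 0.56 kg) lying on the bed; origin: centre of its underside. Its x axis lies along its length and its -x end faces the turret; y across; z up. Seated, its centre lies at x = 128, y = 0, z = 22 mm in the jig's frame and its axes are parallel to the jig's.
- block_front (a point): Centre of the block's end face towards the turret (-x end), 9 mm above its underside.
- calliper: Vernier calliper, 66 x 190 x 14 mm, lying on the bench beyond the turret. Origin: centre of its underside. Leave alone.
- spanner: Combination spanner, 34 x 197 x 9 mm, lying behind the jig. Origin: centre of its underside. Leave alone.
- bolt: Hexagon bolt standing on its head behind the jig, 22 x 19 x 53 mm. Origin: centre of its underside. Leave alone.
- nut: Hexagon nut, 27 x 31 x 12 mm, lying behind the jig. Origin: centre of its underside. Leave alone.

How it is judged (in metres and radians):
On the way, in this order (a step that is already met when the one before it is completed fails the run):
1. the one-dot stop has clicked in pointing down the bed, while the block is still clear of it (horizontal distance between stop_one and stop_line below 0.006 m and x of block_front in the frame of jig above 0.086 m), for 0.2 s.
2. the block's end rests against that stop and its side against the fence (horizontal distance between stop_one and stop_line below 0.006 m and x of block_front in the frame of jig below 0.0805 m and y of block_front in the frame of jig above -0.0025 m and angle between the x axis of block and the x axis of jig, either way round below 0.035 rad), for 0.2 s.
At the end, for the whole second after the job is handed in: The one-dot stop is in its notch (face within 6 mm of the stop line); the block lies flat on the bed at rest, its end within 2.5 mm of that stop, its side within 2.5 mm of the fence and parallel to it within 2 degrees (all of step 2 and x of block_front in the frame of jig above 0.075 m and y of block_front in the frame of jig below 0.002 m and angle between block's own z axis and vertical below 0.03 rad and z of block in the frame of jig between 0.02 and 0.024 m and linear speed of block below 0.01 m/s); the robot touches nothing.
It fails at once if the block was lifted off the bed or fell from it (z of block in the frame of jig above 0.03 m or z of block in the frame of jig below 0.014 m).
It fails at once if the block was tipped (angle between block's own z axis and vertical above 0.15 rad).
It fails at once if a thing lying round the jig was moved (distance of any of calliper, spanner, bolt, nut from where it was at the start of the episode above 0.015 m).
It also fails if it takes over 56 s, if anything falls off the work surface, if the arm or the gripper's body presses on something with over 40 N, if the wrist force passes 120 N, or if a joint passes its speed limit or range.

## Robot

A 7-joint arm with a two-finger parallel gripper is mounted at the origin on a cart in front of the work surface, level with it; the furniture and walls round the work are solid. World frame = base frame: x ahead of the robot, y to its left, z up, the work surface at z = 0. Lengths are in m, angles in degrees, forces in N, time in s.
With the tool pointing down it reaches from about 0.425 to 0.875 m from the base axis. Payload 4.7 kg.
Tool frame: the origin (TCP) lies at the very end of the fingers, on their centre line; the grasp point (between the pads) lies env.hold_point_z behind it (env.hold_point_z is the distance from the TCP to the grasp point, in m); z points along the fingers, y is the line along which they close (so a half turn about z gives the same grasp; the last joint's range is limited). The gripper opens to 87 mm and grips with 3 to 60 N. Pads are 19 mm wide; open, the fingers measure 117 mm over their backs; the gripper's body (75 mm by 190 mm) begins 51 mm behind the grasp point.
Start: joints at [-70.984, 18.392, -4.016, 83.108, 1.295, 78.541, -3.26], TCP at [0.203, 0.617, 0.196] pointing down, gripper open.
Joint ranges: [-163.93, 163.93], [-17.29, 119.83], [-79.2, 71.16], [3.27, 140.29], [-89.18, 269.18], [5.43, 117.66], [-154.24, 154.24]. Speed limits (degrees/s): [147.25, 147.25, 180, 180, 180, 180, 180].

## Interface

Orientations are given as [roll, pitch, yaw] about the fixed x, y, z axes, in that order (R = Rz(yaw) Ry(pitch) Rx(roll)).
In Python, from cell import env gives the robot as it stands.
- The arm moves only by the shell command python3 -m jog 'ROWS' [FORCE]. ROWS is JSON, a list of rows, each an object with "dp": the shift along the tool's x, y, z in cm, a list of three; "twist": the turn about the tool's z in degrees; "fingers": the opening, from 0 (shut) to 1 (fully open). A call has 1 to 8 rows; each row is the pose to reach, as a shift and turn from the pose commanded when the call began, along the tool's axes at that moment; what a row does not reach only later rows make up. A row lasts 1/8 s, in which the tool goes at most 62.5 mm and 10.7 degrees, less where a joint would pass 70% of its speed; a pose out of reach is approached as far as the arm can. A call with a gripper value outside its range is refused whole. The fingers move at their own pace and stop on an object; FORCE is the grip in N (left out, the last holds). Time passes only in rows, so rows that repeat a pose let the fingers close. It gives the time, the measured TCP pose, the force, the opening and the grip force at its end, in the units of the state.
- env.get_obs(): the state, without advancing time (a new reading comes with each control period).
- env.read_camera(name): name is "side" or "top"; returns a dict with "pixels" (384x512x3 uint8, blue, green, red), "depth" (384x512 float32, m along the optical axis (not along the pixel's ray), 0 where there is no reading), "fx", "fy", "cx", "cy" (pixels), "rvec" (rotation vector, rad) and "tvec" (3), from world to camera coordinates, as OpenCV has them. Camera axes: x right, y down, z forward; pixel columns grow to the right and rows downward; lengths in m; the calibration is good to about 2 mm. A picture is of the moment at which its call begins.
- env.sign_off(): hands the job in; it is judged then, once.
The state is a dict: "time_s": time; "qpos": joint angles; "joint_velocities": joint speeds; "effort": joint torques, N m; "tool_pos": TCP position; "tool_rot": TCP orientation; "force": force on the tool from outside, world axes, zero at the start; "wrist_torque": the same for the moment, N m; "grip_width": finger opening in m; "grasp_force": force on a finger pad.
Only numpy, scipy, OpenCV 4.12 (cv2) and the standard library are available. Lean on these libraries where they do the work, as an engineer would, in place of code of your own. Each camera call takes 0.05 s, during which the arm holds its last target. There are 200 camera calls.

## Working session

There is one attempt and no reset: what is moved stays moved. The work goes in short steps, Python scripts to look and compute and a shell command to move; the robot and the scene stay as the last step left them, time stands still between calls to the robot, and variables do not carry over. Pictures are saved under pics/ and viewed, at most 10 in all, crops included, and the job is handed in when it is done.

```bash
mkdir -p pics; cat > h.py <<'E'
import numpy as np, cv2
from cell import env
def shot(n):
    c=env.read_camera(n); np.savez('last_%s.npz'%n,**{k:np.array(v) for k,v in c.items()}); return c
def load(n): return dict(np.load('last_%s.npz'%n))
def cam(c):
    R=cv2.Rodrigues(np.array(c['rvec'],float).reshape(3))[0]; return R,np.array(c['tvec'],float).reshape(3)
def pz(c,u,v,z):  # intersect ray with plane z
    R,t=cam(c); d=R.T@np.array([(u-c['cx'])/c['fx'],(v-c['cy'])/c['fy'],1]); o=-R.T@t
    return o+d*(z-o[2])/d[2]
def pd(c,u,v):
    R,t=cam(c); Z=float(c['depth'][int(round(v)),int(round(u))]); return R.T@(np.array([(u-c['cx'])/c['fx']*Z,(v-c['cy'])/c['fy']*Z,Z])-t)
def proj(c,P):
    return cv2.projectPoints(np.array(P,float).reshape(-1,3),np.array(c['rvec'],float),np.array(c['tvec'],float),np.array([[c['fx'],0,c['cx']],[0,c['fy'],c['cy']],[0,0,1]],float),None)[0].reshape(-1,2)
E
python3 - <<'E'
from h import *
for n in('top','side'):
    c=shot(n); cv2.imwrite('pics/%s0.png'%n,cv2.resize(c['pixels'],None,fx=1.5,fy=1.5,interpolation=cv2.INTER_CUBIC)); R,t=cam(c); print(n,-R.T@t,R[2],c['fx'])
o=env.get_obs(); print(o['tool_pos'],o['tool_rot'],o['time_s'],env.hold_point_z)
E
```

```text
top [0.46658976 0.36119912 0.91386026] [ 0.06695998  0.00458747 -0.99774512] 359.67993352572734
side [ 0.52206125 -0.32925147  0.55945872] [ 0.04041036  0.82871172 -0.55821492] 428.44319142962826
[0.20296396 0.61693196 0.19458022] [-1.79902736e+02  4.80848476e-03  1.61794112e+02] 0.1 0.0187
```

View pics/top0.png

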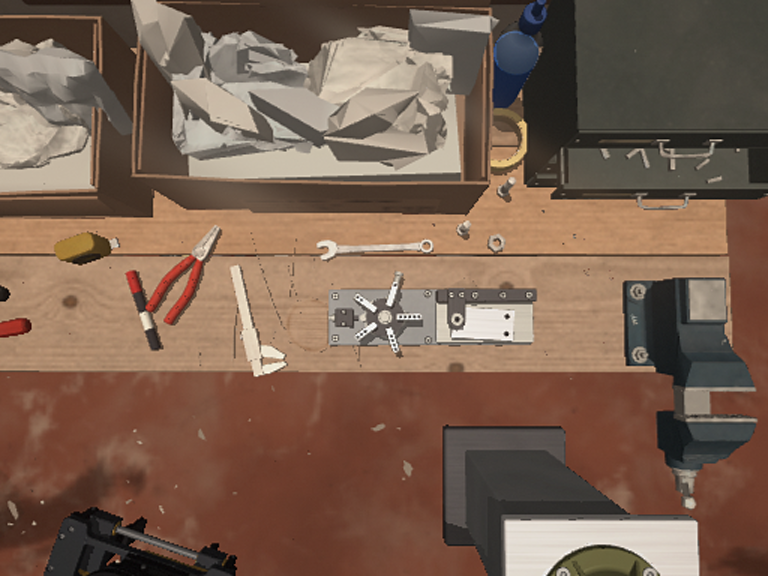

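View pics/side0.png

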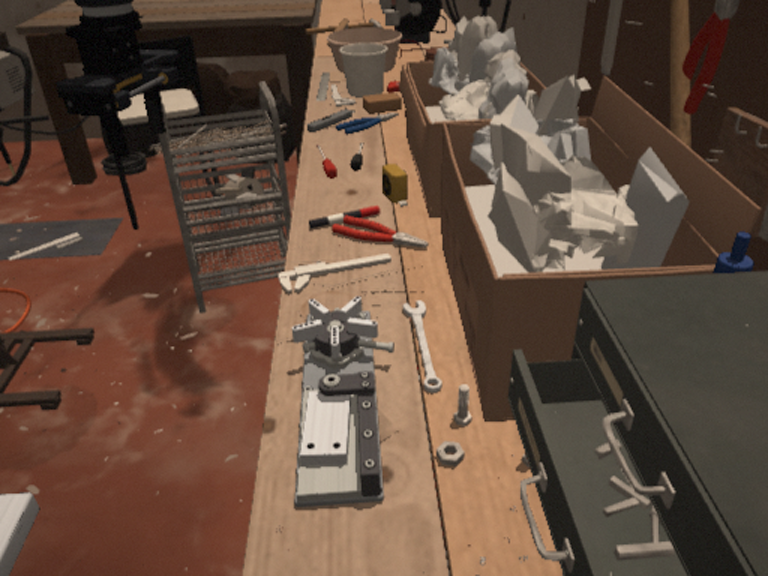

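The top view shows the jig at about (430,315), with its +x to the right and the fence upwards. The longest screw points up at (398,275), the block is at (483,323) and the turret axis is at (385,317). I'll take an enlarged crop.

```bash
python3 - <<'E'
from h import *
c=load('top')
x0,y0=214,178
cv2.imwrite('pics/crop1.png',cv2.resize(c['pixels'][y0:y0+68,x0:x0+150],None,fx=5.3,fy=5.3,interpolation=cv2.INTER_CUBIC))
print(c['pixels'].shape)
for (u,v) in [(385,317),(437,343),(535,343),(535,292),(330,346),(330,290),(460,338),(516,312),(398,275)]:
    print((u,v),pd(c,u/1.5,v/1.5).round(3))
E
```

```text
(384, 512, 3)
(385, 317) [0.482 0.358 0.054]
(437, 343) [0.439 0.271 0.009]
(535, 343) [ 0.439  0.105 -0.001]
(535, 292) [0.523 0.116 0.044]
(330, 346) [ 0.434  0.451 -0.002]
(330, 290) [0.528 0.45  0.008]
(460, 338) [0.448 0.234 0.02 ]
(516, 312) [0.491 0.14  0.018]
(398, 275) [0.551 0.337 0.035]
```

View pics/crop1.png

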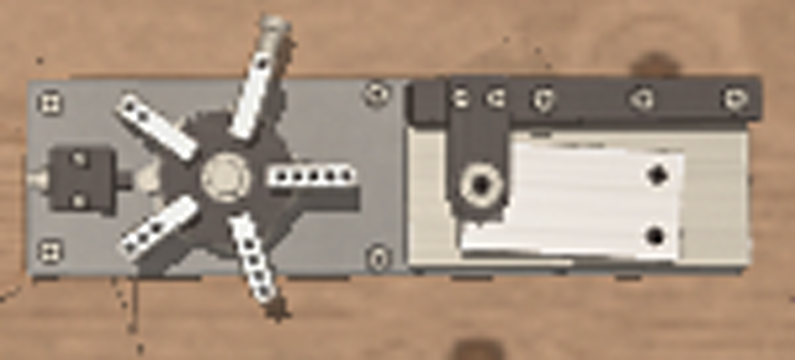

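```bash
python3 - <<'E'
from h import *
from scipy.optimize import least_squares
c=load('top'); s=5.3
def P(u,v,z): return pz(c,214+(u+.5)/s-.5,178+(v+.5)/s-.5,z)[:2]
pts=[((225,178,.059),(0,0)),((481,184,.061),(.114,-.004)),((27,80,.010),(-.095,.048)),((27,273,.010),(-.095,-.046)),((762,78,.046),(.245,.048)),((748,266,.022),(.245,-.042)),((407,266,.022),(.085,-.042)),((762,124,.046),(.245,.025))]
W=np.array([P(*p) for p,_ in pts]);J=np.array([q for _,q in pts])
f=lambda p:(np.c_[p[0]+np.cos(p[2])*J[:,0]-np.sin(p[2])*J[:,1],p[1]+np.sin(p[2])*J[:,0]+np.cos(p[2])*J[:,1]]-W).ravel()
r=least_squares(f,[.48,.36,-1.57]); print(r.x,np.degrees(r.x[2])); print((f(r.x)*1000).round(1).reshape(-1,2))
np.save('jig.npy',r.x)
a=r.x[2];R=np.array([[np.cos(a),-np.sin(a)],[np.sin(a),np.cos(a)]])
for q in [(684,154),(677,262),(460,250),(515,140)]: print(q,((P(*q,.040)-r.x[:2])@R*1000).round(1))
for q,z in [((265,25),.031),((262,62),.068),((347,176),.068)]: 
  w=P(*q,z);print(q,w,((w-r.x[:2])@R*1000).round(1))
o=env.get_obs();print(o['qpos'],o['force'])
E
```

```text
[ 0.48280832  0.3592987  -1.57173146] -90.05357943937248
[[ 0.7 -0. ]
 [-0.9  0.3]
 [ 1.5  0.8]
 [-1.1  1.6]
 [ 2.3 -0.4]
 [-1.7 -1.5]
 [-1.2 -0.1]
 [ 0.3 -0.7]]
(684, 154) [210.1  11.1]
(677, 262) [206.2 -38.1]
(460, 250) [107.3 -32.9]
(515, 140) [132.8  17.4]
(265, 25) [0.55371899 0.34076555] [18.5 70.9]
(262, 62) [0.53352813 0.34296031] [16.3 50.7]
(347, 176) [0.48290262 0.30530151] [54.   0.1]
[-70.98567254  18.43399888  -4.01553591  83.16790246   1.29433824
  78.54055699  -3.26103138] [-0.18824468 -0.18745836 -0.09986625]
```

```bash
python3 -m jog '[{"dp":[-5.5,-1.8,0],"twist":-9,"fingers":0},{"dp":[-11,-3.6,0],"twist":-18.2,"fingers":0},{"dp":[-16.5,-5.5,0],"twist":-18.2,"fingers":0},{"dp":[-22,-7.3,0],"twist":-18.2,"fingers":0},{"dp":[-27.5,-9.1,0],"twist":-18.2,"fingers":0},{"dp":[-33,-11,0],"twist":-18.2,"fingers":0},{"dp":[-38.6,-12.8,2],"twist":-18.2,"fingers":0},{"dp":[-38.6,-12.8,4.5],"twist":-18.2,"fingers":0}]'
```

```text
time_s: 1.1
tool_pos: [0.5356, 0.3687, 0.15]
tool_rot: [-179.8, 0.2, 179.4]
force: [-0.5, -0.7, -0.4]
grip_width: 0.0151
grasp_force: 0.0
```

```bash
python3 -m jog '[{"dp":[0,0,3],"twist":0,"fingers":0},{"dp":[0,0,5.5],"twist":0,"fingers":0},{"dp":[0,0,5.5],"twist":0,"fingers":0}]'; python3 - <<'E'
from h import *
o=env.get_obs();print(o['tool_pos'],o['tool_rot'])
c=shot('side');cv2.imwrite('pics/s2.png',cv2.resize(c['pixels'][150:350,150:350],None,fx=3,fy=3,interpolation=cv2.INTER_CUBIC))
E
```

```text
time_s: 1.48
tool_pos: [0.528, 0.3739, 0.0927]
tool_rot: [-179.8, -0.3, 180.0]
force: [0.6, -0.4, 0.3]
grip_width: 0.0009
grasp_force: 0.0
[0.52799125 0.37391388 0.09270906] [-179.80004139   -0.25725607  179.99287842]
```

View pics/s2.png

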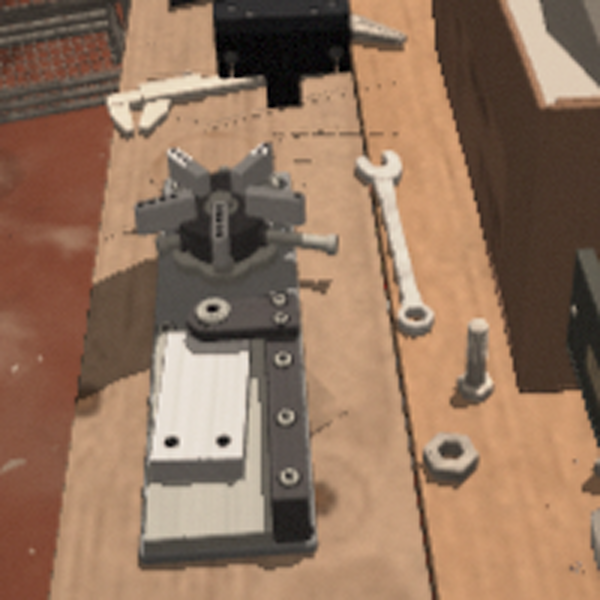

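The shut fingertips, at about (285,105), hang over the gap between the one-dot and two-dot tabs, clear of both. I'll go down between them.

```bash
python3 -m jog '[{"dp":[0,0,2],"twist":0,"fingers":0},{"dp":[0,0,3.4],"twist":0,"fingers":0},{"dp":[0,0,4.1],"twist":0,"fingers":0},{"dp":[0,0,4.1],"twist":0,"fingers":0}]'; python3 -m jog '[{"dp":[-0.1,-0.5,0],"twist":0,"fingers":0},{"dp":[-0.2,-1.0,0],"twist":0,"fingers":0},{"dp":[-0.25,-1.5,0],"twist":0,"fingers":0},{"dp":[-0.25,-1.9,0],"twist":0,"fingers":0},{"dp":[-0.15,-2.3,0],"twist":0,"fingers":0},{"dp":[-0.1,-2.7,0],"twist":0,"fingers":0},{"dp":[0,-3.05,0],"twist":0,"fingers":0},{"dp":[0,-3.05,0],"twist":0,"fingers":0}]'
```

```text
time_s: 2.02
tool_pos: [0.5294, 0.375, 0.0538]
tool_rot: [-180.0, -0.1, 180.0]
force: [0.4, 0.9, 0.4]
grip_width: 0.0001
grasp_force: 0.0
time_s: 3.02
tool_pos: [0.5298, 0.3444, 0.0546]
tool_rot: [-180.0, 0.0, 180.0]
force: [0.2, 0.6, 0.5]
grip_width: 0.0003
grasp_force: 0.0
```

```bash
python3 -m jog '[{"dp":[0.2,-0.4,0],"twist":0,"fingers":0},{"dp":[0.4,-0.8,0],"twist":0,"fingers":0},{"dp":[0.6,-1.1,0],"twist":0,"fingers":0},{"dp":[0.75,-1.35,0],"twist":0,"fingers":0},{"dp":[1.1,-1.7,0],"twist":0,"fingers":0},{"dp":[1.5,-2.1,0],"twist":0,"fingers":0},{"dp":[1.85,-2.45,0],"twist":0,"fingers":0},{"dp":[1.85,-2.45,0],"twist":0,"fingers":0}]';  python3 -m jog '[{"dp":[0,0,-1],"twist":0,"fingers":0},{"dp":[0,0,-4],"twist":0,"fingers":0},{"dp":[0,0,-8],"twist":0,"fingers":0},{"dp":[3,8,-10],"twist":0,"fingers":0},{"dp":[4,14,-10],"twist":0,"fingers":0},{"dp":[4,14,-10],"twist":0,"fingers":0}]'; python3 - <<'E'
from h import *
for n,(a,b,x,y) in dict(top=(165,255,200,370),side=(180,350,170,290)).items():
  c=shot(n);cv2.imwrite('pics/%s3.png'%n,cv2.resize(c['pixels'][a:b,x:y],None,fx=4 if n=='top' else 3,fy=4 if n=='top' else 3,interpolation=cv2.INTER_CUBIC))
a=cv2.imread('pics/top3.png');b=cv2.imread('pics/side3.png')
print(a.shape,b.shape)
E
```

```text
time_s: 4.03
tool_pos: [0.5111, 0.3199, 0.0546]
tool_rot: [180.0, 0.0, 180.0]
force: [0.2, 0.0, -0.7]
grip_width: 0.0006
grasp_force: 0.0
time_s: 4.78
tool_pos: [0.4684, 0.4658, 0.1558]
tool_rot: [179.8, -0.0, -179.6]
force: [-0.4, -0.5, 0.7]
grip_width: 0.0003
grasp_force: 0.0
(360, 680, 3) (510, 360, 3)
```

View pics/top3.png

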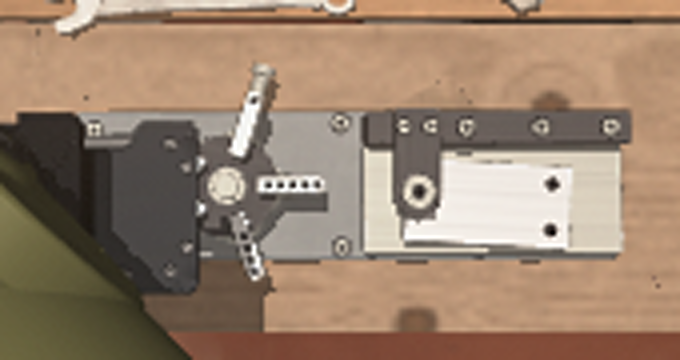

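View pics/side3.png

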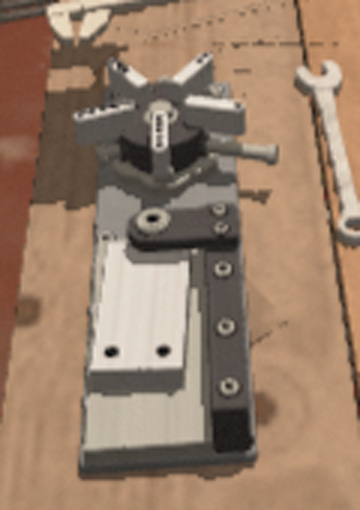

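The one-dot tab is still at 72° (top (255,100)), so the push did not carry it over. I'll repeat in small steps and log the force and pictures at each stage.

```bash
cat > snap.py <<'E'
import sys
from h import *
o=env.get_obs();c=shot('side');d=shot('top')
a=cv2.resize(c['pixels'][185:265,185:285],None,fx=2.6,fy=2.6,interpolation=cv2.INTER_CUBIC)
cv2.imwrite('m_%s.png'%sys.argv[1],a)
p=np.array(o['tool_pos']);print(sys.argv[1],'jig',((.3593-p[1])*1e3).round(1),((p[0]-.4828)*1e3).round(1),'z',p[2].round(4),'F',np.round(o['force'],1))
E
python3 -m jog '[{"dp":[-3,-4,0],"twist":0,"fingers":0},{"dp":[-5.85,-8.5,2],"twist":0,"fingers":0},{"dp":[-5.85,-8.5,2],"twist":0,"fingers":0},{"dp":[-5.85,-8.5,6],"twist":0,"fingers":0},{"dp":[-5.85,-8.5,9],"twist":0,"fingers":0},{"dp":[-5.85,-8.5,10.2],"twist":0,"fingers":0},{"dp":[-5.85,-8.5,10.2],"twist":0,"fingers":0}]' | head -2;python3 snap.py 0
python3 -m jog '[{"dp":[-0.1,-0.5,0],"twist":0,"fingers":0},{"dp":[-0.2,-1.0,0],"twist":0,"fingers":0},{"dp":[-0.2,-1.0,0],"twist":0,"fingers":0}]'|head -1; python3 snap.py 1
python3 -m jog '[{"dp":[0,-0.4,0],"twist":0,"fingers":0},{"dp":[0,-0.8,0],"twist":0,"fingers":0},{"dp":[0,-0.8,0],"twist":0,"fingers":0}]'|head -1; python3 snap.py 2
python3 -m jog '[{"dp":[0.1,-0.4,0],"twist":0,"fingers":0},{"dp":[0.2,-0.8,0],"twist":0,"fingers":0},{"dp":[0.2,-0.8,0],"twist":0,"fingers":0}]'|head -1; python3 snap.py 3
python3 -m jog '[{"dp":[0.1,-0.4,0],"twist":0,"fingers":0},{"dp":[0.3,-0.8,0],"twist":0,"fingers":0},{"dp":[0.3,-0.8,0],"twist":0,"fingers":0}]'|head -1; python3 snap.py 4
python3 - <<'E'
import cv2,numpy as np
m=[cv2.imread('m_%d.png'%i) for i in range(5)]; m.append(m[0]*0)
cv2.imwrite('pics/mont.png',np.vstack([np.hstack(m[:3]),np.hstack(m[3:])]))
E
```

```text
time_s: 5.75
tool_pos: [0.5299, 0.3742, 0.0523]
0 jig -14.9 47.1 z 0.0523 F [-0.4 -0.5  0.2]
time_s: 6.22
1 jig -5.1 49.7 z 0.0531 F [ 0.2  0.2 -0.9]
time_s: 6.7
2 jig 2.7 49.2 z 0.0526 F [-0.9  0.3 -0.4]
time_s: 7.18
3 jig 10.6 47.1 z 0.0526 F [ 0.5 -1.   1. ]
time_s: 7.65
4 jig 18.6 44.0 z 0.0526 F [-0.3  0.3  0.4]
```

View pics/mont.png

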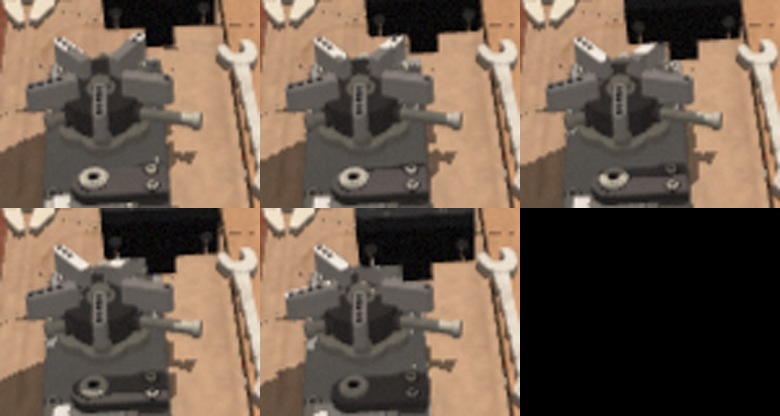

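```bash
python3 - <<'E'
from h import *
c=load('side');p=np.array(env.get_obs()['tool_pos'])
print('tcp px tile',(proj(c,p)-[185,185])*2.6)
def J(x,y,z): return [.4828+y,.3593-x,z]
for n,q in dict(bolt=J(0,0,.059),bush=J(.114,-.004,.061),tab1=J(.0164,.0504,.068),tab5=J(.053,0,.068),stop1=J(.0241,.0742,.031)).items(): print(n,(proj(c,q)-[185,185])*2.6)
d=load('top')
# depth check in side image near tip pixel
u,v=proj(c,p)[0]
for dv in (-6,-3,0,3):
  print(pd(c,u,v+dv).round(3))
E
```

```text
tcp px tile [[157.81490234  93.58975247]]
bolt [[98.81164817 75.90948252]]
bush [[ 91.62073858 173.33256461]]
tab1 [[165.40222688  75.34922925]]
tab5 [[ 97.47215483 109.33328078]]
stop1 [[198.87788001 118.83103734]]
[0.527 0.341 0.067]
[0.527 0.34  0.061]
[ 0.522 -0.329  0.559]
[0.527 0.338 0.048]
```

```bash
python3 - <<'E'
from h import *
c=load('side');d=c['depth'];R,t=cam(c)
v,u=np.mgrid[150:300,150:350];Z=d[v,u]
P=np.stack([(u-c['cx'])/c['fx']*Z,(v-c['cy'])/c['fy']*Z,Z],-1)-t
P=P@R
for vv in range(188,222,2):
  print(vv,[tuple((P[vv-150,uu-150]*1000).astype(int)) if d[vv,uu]>0 else 0 for uu in (230,236,241,246,252,258)])
E
```

```text
188 [(np.int64(503), np.int64(247), np.int64(191)), (np.int64(513), np.int64(245), np.int64(191)), (np.int64(521), np.int64(246), np.int64(190)), (np.int64(529), np.int64(245), np.int64(190)), 0, (np.int64(548), np.int64(245), np.int64(189))]
190 [(np.int64(503), np.int64(243), np.int64(189)), (np.int64(513), np.int64(244), np.int64(188)), (np.int64(521), np.int64(245), np.int64(187)), (np.int64(529), np.int64(246), np.int64(185)), (np.int64(538), np.int64(245), np.int64(185)), (np.int64(548), np.int64(244), np.int64(186))]
192 [(np.int64(503), np.int64(244), np.int64(185)), (np.int64(512), np.int64(246), np.int64(183)), (np.int64(520), np.int64(245), np.int64(183)), (np.int64(528), np.int64(246), np.int64(182)), (np.int64(538), np.int64(246), np.int64(181)), (np.int64(548), np.int64(249), np.int64(179))]
194 [(np.int64(503), np.int64(248), np.int64(178)), (np.int64(512), np.int64(248), np.int64(178)), (np.int64(520), np.int64(248), np.int64(177)), (np.int64(528), np.int64(247), np.int64(178)), (np.int64(538), np.int64(247), np.int64(177)), (np.int64(548), np.int64(249), np.int64(175
[... 2935 characters left out ...]
), (np.int64(518), np.int64(339), np.int64(66)), 0, (np.int64(541), np.int64(428), np.int64(0)), (np.int64(554), np.int64(426), np.int64(0))]
218 [(np.int64(496), np.int64(355), np.int64(51)), (np.int64(508), np.int64(345), np.int64(58)), (np.int64(518), np.int64(341), np.int64(60)), (np.int64(527), np.int64(340), np.int64(60)), (np.int64(541), np.int64(420), np.int64(0)), (np.int64(554), np.int64(419), np.int64(0))]
220 [(np.int64(496), np.int64(350), np.int64(49)), (np.int64(507), np.int64(344), np.int64(54)), (np.int64(517), np.int64(341), np.int64(55)), (np.int64(527), np.int64(337), np.int64(57)), (np.int64(541), np.int64(415), np.int64(-1)), (np.int64(554), np.int64(412), np.int64(0))]
```

The depth image shows the fingertip's bottom at z≈0.078 and the body's underside at 0.151. The true tip is therefore about 25 mm higher than the reported TCP, and it passed over the tabs. I'll go back to the start of the arc and descend by that much more.

```bash
cat > tip.py <<'E'
from h import *
def cloud(n):
    c=load(n);d=c['depth'];R,t=cam(c);v,u=np.mgrid[0:384,0:512];P=np.stack([(u-c['cx'])/c['fx']*d,(v-c['cy'])/c['fy']*d,d],-1)
    return (P-t)@R,d>0,c['pixels']
shot('side');P,ok,px=cloud('side');o=env.get_obs();p=np.array(o['tool_pos'])
print('reported',p.round(4),'F',np.round(o['force'],1),'t',o['time_s'])
m=ok&(abs(P[...,0]-p[0])<.03)&(abs(P[...,1]-p[1]+.008)<.012)&(P[...,2]>p[2]+.005)&(P[...,2]<p[2]+.085)&(px.max(-1)<60)
Q=P[m]
if len(Q): print(len(Q),'finger x',np.percentile(Q[:,0],[3,97]).round(4),'front y',np.median(Q[:,1]).round(4),'zmin',np.percentile(Q[:,2],[1,5]).round(4))
b=ok&(abs(P[...,0]-p[0])<.03)&(abs(P[...,1]-p[1]+.09)<.025)&(P[...,2]>p[2]+.05)&(P[...,2]<p[2]+.2)&(px.max(-1)<60)
Q=P[b]
if len(Q): print(len(Q),'body zmin',np.percentile(Q[:,2],[1,5]).round(4))
E
python3 -m jog '[{"dp":[-0.4,1.3,0],"twist":0,"fingers":0},{"dp":[-0.8,2.55,0],"twist":0,"fingers":0},{"dp":[-0.8,2.55,0],"twist":0,"fingers":0}]'; python3 tip.py
```

```text
time_s: 8.12
tool_pos: [0.5345, 0.3691, 0.0524]
tool_rot: [179.9, -0.0, -179.9]
force: [0.1, -0.3, 0.8]
grip_width: 0.0005
grasp_force: 0.0
reported [0.5346 0.3678 0.0523] F [ 0.2  0.5 -1. ] t 8.175
72 finger x [0.5254 0.5433] front y 0.3596 zmin [0.0805 0.0816]
938 body zmin [0.1506 0.153 ]
```

```bash
python3 -m jog '[{"dp":[0,0,1],"twist":0,"fingers":0},{"dp":[0,0,2],"twist":0,"fingers":0},{"dp":[0,0,2.5],"twist":0,"fingers":0},{"dp":[0,0,2.5],"twist":0,"fingers":0}]'|sed -n 1,4p
python3 -m jog '[{"dp":[0,-0.4,0],"twist":0,"fingers":0},{"dp":[0.1,-0.8,0],"twist":0,"fingers":0},{"dp":[0.1,-1.2,0],"twist":0,"fingers":0},{"dp":[0.2,-1.6,0],"twist":0,"fingers":0},{"dp":[0.2,-1.6,0],"twist":0,"fingers":0}]'|sed -n 1,4p; python3 tip.py
```

```text
time_s: 8.68
tool_pos: [0.5344, 0.3662, 0.0267]
tool_rot: [-180.0, -0.1, 180.0]
force: [-0.7, -0.2, -0.1]
time_s: 9.3
tool_pos: [0.5326, 0.3524, 0.0281]
tool_rot: [179.8, 0.0, -180.0]
force: [0.1, 4.0, -0.7]
reported [0.5326 0.3524 0.0281] F [-0.4  4.5 -1. ] t 9.35
55 finger x [0.503  0.5416] front y 0.3416 zmin [0.034  0.0353]
946 body zmin [0.1262 0.129 ]
```

Contact is made at about 4 N. I'll continue round the arc.

```bash
python3 -m jog '[{"dp":[0.15,-0.4,0],"twist":0,"fingers":0},{"dp":[0.3,-0.8,0],"twist":0,"fingers":0},{"dp":[0.5,-1.3,0],"twist":0,"fingers":0},{"dp":[0.8,-1.7,0],"twist":0,"fingers":0},{"dp":[1.1,-2.1,0],"twist":0,"fingers":0},{"dp":[1.4,-2.5,0],"twist":0,"fingers":0},{"dp":[1.75,-2.8,0],"twist":0,"fingers":0},{"dp":[2.1,-3.1,0],"twist":0,"fingers":0}]'
python3 -m jog '[{"dp":[0,0,0],"twist":0,"fingers":0},{"dp":[0,0,0],"twist":0,"fingers":0}]'; python3 snap.py 5
```

```text
time_s: 10.35
tool_pos: [0.5115, 0.3193, 0.0275]
tool_rot: [-180.0, -0.0, 180.0]
force: [0.3, 0.4, 0.7]
grip_width: 0.0002
grasp_force: 0.0
time_s: 10.6
tool_pos: [0.5119, 0.3199, 0.0277]
tool_rot: [180.0, 0.0, -180.0]
force: [-0.0, 0.2, 0.0]
grip_width: 0.0005
grasp_force: 0.0
5 jig 39.4 29.1 z 0.0277 F [-0.   0.2  0. ]
```

```bash
python3 -m jog '[{"dp":[0,0,-4],"twist":0,"fingers":0},{"dp":[0,0,-8],"twist":0,"fingers":0},{"dp":[0,0,-8],"twist":0,"fingers":0},{"dp":[3,-4,-8],"twist":0,"fingers":0},{"dp":[6,-8,-8],"twist":0,"fingers":0},{"dp":[8,-11.5,-8],"twist":0,"fingers":0},{"dp":[8,-11.5,-8],"twist":0,"fingers":0}]'; python3 tip.py; python3 - <<'E'
from h import *
c=load('side');d=shot('top')
a=cv2.resize(c['pixels'][180:350,170:290],(360,510),interpolation=cv2.INTER_CUBIC);b=cv2.resize(d['pixels'][165:255,205:315],(440,360),interpolation=cv2.INTER_CUBIC)
o=np.zeros((510,800,3),np.uint8);o[:,:360]=a;o[:360,360:]=b;cv2.imwrite('pics/c4.png',o)
E
```

```text
time_s: 11.58
tool_pos: [0.4303, 0.202, 0.1067]
tool_rot: [-179.9, -0.1, 179.8]
force: [1.0, -0.2, 0.4]
grip_width: 0.0003
grasp_force: 0.0
reported [0.4313 0.204  0.1071] F [-0.7 -0.6 -0.2] t 11.625
49 finger x [0.4197 0.4402] front y 0.1931 zmin [0.1341 0.1349]
1693 body zmin [0.2047 0.2073]
```

View pics/c4.png

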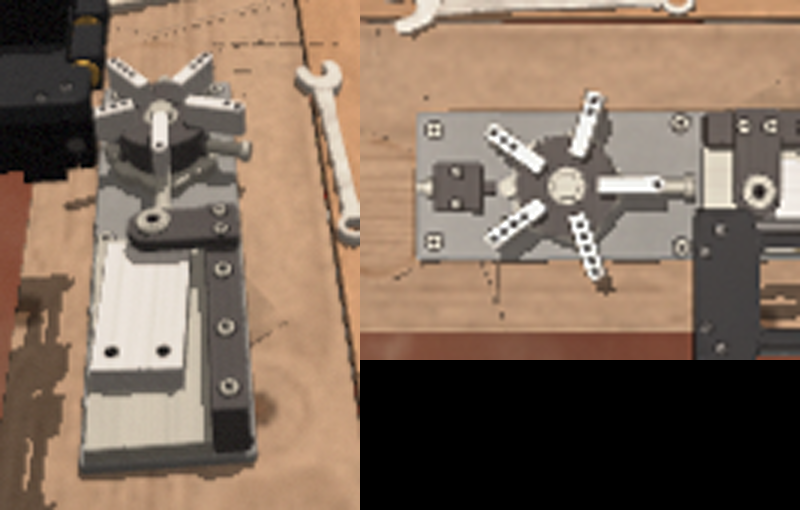

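The one-dot stop now points along +x at the block (side (160,150), top (650,185)), and the block is untouched. I'll descend beside the block.

```bash
python3 -m jog '[{"dp":[0,0,4],"twist":0,"fingers":0},{"dp":[0,0,8],"twist":0,"fingers":0},{"dp":[0,0,10.3],"twist":0,"fingers":0},{"dp":[0,0,10.3],"twist":0,"fingers":0}]'|sed -n 1,4p; python3 tip.py
python3 -m jog '[{"dp":[-0.4,0,0],"twist":0,"fingers":0},{"dp":[-0.8,0,0],"twist":0,"fingers":0},{"dp":[-1.1,0,0],"twist":0,"fingers":0},{"dp":[-1.4,0,0],"twist":0,"fingers":0},{"dp":[-1.4,0,0],"twist":0,"fingers":0}]'|sed -n 1,4p; python3 tip.py
```

```text
time_s: 12.18
tool_pos: [0.4304, 0.205, 0.0025]
tool_rot: [-179.9, -0.2, -179.9]
force: [-0.4, -0.5, 0.1]
reported [0.4317 0.2055 0.004 ] F [0.6 0.7 0.3] t 12.225
1 finger x [0.4436 0.4436] front y 0.1955 zmin [0.0208 0.0208]
1297 body zmin [0.1008 0.1034]
time_s: 12.85
tool_pos: [0.4451, 0.2053, 0.0053]
tool_rot: [180.0, -0.1, -180.0]
force: [-5.8, -0.2, 5.0]
reported [0.4451 0.2053 0.0054] F [-5.1 -0.   4.7] t 12.9
1 finger x [0.4675 0.4675] front y 0.1864 zmin [0.0399 0.0399]
1299 body zmin [0.1037 0.1062]
```

```bash
cat > blk.py <<'E'
from tip import *
J=np.stack([.3593-P[...,1],P[...,0]-.4828,P[...,2]],-1)*1000
def edge(x): # jig y extent of block top at jig x
    m=ok&(abs(J[...,0]-x)<2.5)&(abs(J[...,2]-40)<3.5)&(abs(J[...,1])<45)&(px.min(-1)>90)
    q=J[m]; return (len(q),*(np.percentile(q[:,1],[2,98]).round(1) if len(q) else ()),np.median(q[:,2]).round(1) if len(q) else 0)
for x in range(132,212,8): print(x,edge(x))
for y in range(-30,24,8):
    m=ok&(abs(J[...,1]-y)<2.5)&(abs(J[...,2]-40)<3.5)&(px.min(-1)>90)&(J[...,0]>100)&(J[...,0]<260); q=J[m]; print('y',y,len(q),np.percentile(q[:,0],[2,98]).round(1) if len(q) else '')
m=ok&(abs(J[...,0]-225)<8)&(abs(J[...,1]+10)<15); print('bed z',np.median(J[m][:,2]))
E
python3 blk.py
```

```text
reported [0.4451 0.2053 0.0053] F [-5.2  0.5  4.3] t 12.95
1 finger x [0.4676 0.4676] front y 0.1861 zmin [0.0402 0.0402]
1298 body zmin [0.1037 0.1062]
132 (41, np.float64(-7.4), np.float64(24.0), np.float64(40.1))
140 (40, np.float64(-7.4), np.float64(23.9), np.float64(40.5))
148 (37, np.float64(-7.2), np.float64(23.7), np.float64(40.4))
156 (42, np.float64(-5.4), np.float64(23.5), np.float64(40.4))
164 (35, np.float64(-4.2), np.float64(23.3), np.float64(40.3))
172 (36, np.float64(-4.1), np.float64(23.0), np.float64(39.9))
180 (52, np.float64(-25.0), np.float64(21.3), np.float64(40.1))
188 (64, np.float64(-26.2), np.float64(20.7), np.float64(40.4))
196 (62, np.float64(-27.7), np.float64(20.7), np.float64(40.3))
204 (65, np.float64(-27.3), np.float64(20.9), np.float64(40.3))
y -30 4 [194.6 200. ]
y -22 42 [180.8 210. ]
y -14 45 [180.9 210.9]
y -6 106 [122.2 210.9]
y 2 118 [125.3 211.6]
y 10 110 [124.7 211.5]
y 18 116 [125.4 211.6]
bed z 23.116838900379
```

```bash
python3 -m jog '[{"dp":[0.5,0,0],"twist":0,"fingers":0},{"dp":[1.0,0,-0.3],"twist":0,"fingers":0},{"dp":[1.0,-1.5,-0.3],"twist":0,"fingers":0},{"dp":[1.0,-3,-0.3],"twist":0,"fingers":0},{"dp":[1.0,-3,-0.3],"twist":0,"fingers":0}]'|sed -n 1,4p
python3 -m jog '[{"dp":[-0.4,0,0],"twist":0,"fingers":0},{"dp":[-0.8,0,0],"twist":0,"fingers":0},{"dp":[-1.0,0,0],"twist":0,"fingers":0},{"dp":[-1.2,0,0],"twist":0,"fingers":0},{"dp":[-1.2,0,0],"twist":0,"fingers":0}]'|sed -n 1,4p; python3 blk.py
```

```text
time_s: 13.58
tool_pos: [0.436, 0.1726, 0.0075]
tool_rot: [-180.0, 0.0, 179.8]
force: [0.9, -0.2, 0.4]
time_s: 14.2
tool_pos: [0.4466, 0.1746, 0.0072]
tool_rot: [-179.9, -0.1, -180.0]
force: [-4.3, -0.7, 3.0]
reported [0.4467 0.1746 0.0072] F [-3.4 -1.   4.3] t 14.25
1391 body zmin [0.1054 0.1082]
132 (35, np.float64(-2.3), np.float64(24.0), np.float64(40.2))
140 (29, np.float64(-2.2), np.float64(23.8), np.float64(40.6))
148 (34, np.float64(-7.2), np.float64(25.3), np.float64(40.4))
156 (39, np.float64(-7.2), np.float64(25.2), np.float64(39.9))
164 (47, np.float64(-7.0), np.float64(25.0), np.float64(40.1))
172 (43, np.float64(-5.5), np.float64(24.8), np.float64(40.1))
180 (40, np.float64(-5.2), np.float64(24.6), np.float64(40.3))
188 (44, np.float64(-5.0), np.float64(24.5), np.float64(40.2))
196 (39, np.float64(-3.4), np.float64(24.2), np.float64(40.3))
204 (39, np.float64(-3.2), np.float64(24.0), np.float64(40.3))
y -30 0 
y -22 0 
y -14 0 
y -6 45 [147.3 192.5]
y 2 113 [125.4 210.8]
y 10 114 [125.7 210.8]
y 18 109 [124.4 210.5]
bed z 392.3011947918457
```

```bash
python3 -m jog '[{"dp":[-0.2,0,0],"twist":0,"fingers":0},{"dp":[-0.2,0,0],"twist":0,"fingers":0},{"dp":[0.7,0,0],"twist":0,"fingers":0},{"dp":[1.5,0,0],"twist":0,"fingers":0},{"dp":[1.5,-2.5,0],"twist":0,"fingers":0},{"dp":[1.5,-5.2,0],"twist":0,"fingers":0},{"dp":[1.5,-5.2,0],"twist":0,"fingers":0}]'|sed -n 1,4p
python3 -m jog '[{"dp":[-2.5,0,0],"twist":0,"fingers":0},{"dp":[-5.1,0,0],"twist":0,"fingers":0},{"dp":[-5.1,0,0],"twist":0,"fingers":0}]'|sed -n 1,4p; python3 - <<'E'
from blk import *
m=ok&(J[...,0]>200)&(J[...,0]<260)&(abs(J[...,1])<30)&(J[...,2]>24)&(J[...,2]<90)&(px.max(-1)<70); q=J[m]
if len(q): print(len(q),np.percentile(q,[2,50,98],axis=0).round(1))
E
```

```text
time_s: 15.12
tool_pos: [0.4332, 0.1211, 0.0078]
tool_rot: [180.0, 0.1, 179.8]
force: [-0.9, 0.7, -0.5]
time_s: 15.5
tool_pos: [0.4856, 0.1238, 0.0079]
tool_rot: [180.0, 0.1, 180.0]
force: [-0.6, -0.4, -1.2]
reported [0.4839 0.1236 0.0075] F [0.2 0.4 0.2] t 15.55
5 finger x [0.4575 0.5127] front y 0.1116 zmin [0.0129 0.0129]
1466 body zmin [0.1062 0.1087]
132 (0, 0)
140 (0, 0)
148 (0, 0)
156 (0, 0)
164 (0, 0)
172 (0, 0)
180 (0, 0)
188 (0, 0)
196 (0, 0)
204 (0, 0)
y -30 0 
y -22 0 
y -14 0 
y -6 0 
y 2 0 
y 10 0 
y 18 0 
bed z 457.6723477835948
```

```bash
python3 -m jog '[{"dp":[0,0.5,0],"twist":0,"fingers":0},{"dp":[0,1.0,0],"twist":0,"fingers":0},{"dp":[0,1.5,0],"twist":0,"fingers":0},{"dp":[0,2,0],"twist":0,"fingers":0},{"dp":[0,2.5,0],"twist":0,"fingers":0},{"dp":[0,3,0],"twist":0,"fingers":0},{"dp":[0,3.5,0],"twist":0,"fingers":0},{"dp":[0,3.8,0],"twist":0,"fingers":0}]'|sed -n 1,4p
for i in 1 2; do python3 -m jog '[{"dp":[0,0.15,0],"twist":0,"fingers":0},{"dp":[0,0.3,0],"twist":0,"fingers":0},{"dp":[0,0.3,0],"twist":0,"fingers":0}]'|sed -n 1,4p; done; python3 - <<'E'
from h import *
shot('top')
from tip import cloud
P,ok,px=cloud('top'); J=np.stack([.3593-P[...,1],P[...,0]-.4828,P[...,2]],-1)*1000
m=ok&(abs(J[...,1]+25)<7)&(abs(J[...,2]-40)<4)&(px.min(-1)>110)&(J[...,0]>70)&(J[...,0]<260)
q=J[m];print(len(q),q.min(0) if len(q) else '')
E
```

```text
time_s: 16.55
tool_pos: [0.4833, 0.1578, 0.0076]
tool_rot: [-179.8, -0.1, 179.9]
force: [-1.6, -8.1, 5.0]
time_s: 16.92
tool_pos: [0.4833, 0.1607, 0.0076]
tool_rot: [-179.8, -0.1, 179.9]
force: [-0.8, -7.4, 5.1]
time_s: 17.3
tool_pos: [0.4833, 0.1638, 0.0076]
tool_rot: [-179.8, -0.1, 179.9]
force: [-0.6, -6.9, 4.1]
reported [0.4833 0.1638 0.0076] F [-1.9 -6.8  3.7] t 17.4
4 finger x [0.4752 0.502 ] front y 0.1514 zmin [0.0214 0.0215]
1369 body zmin [0.1062 0.1089]
33 [ 84.74127886 -23.99090584  37.29825445]
```

```bash
for i in 1 2 3; do python3 -m jog '[{"dp":[0,0.15,0],"twist":0,"fingers":0},{"dp":[0,0.2,0],"twist":0,"fingers":0},{"dp":[0,0.2,0],"twist":0,"fingers":0}]'|sed -n '2p;4p'; done
```

```text
tool_pos: [0.4833, 0.1657, 0.0076]
force: [-2.1, -7.0, 4.6]
tool_pos: [0.4833, 0.1677, 0.0076]
force: [-1.7, -6.8, 5.9]
tool_pos: [0.4833, 0.1696, 0.0075]
force: [-2.8, -7.8, 4.8]
```

```bash
for i in 1 2 ; do python3 -m jog '[{"dp":[0,0.1,0],"twist":0,"fingers":0},{"dp":[0,0.15,0],"twist":0,"fingers":0},{"dp":[0,0.15,0],"twist":0,"fingers":0}]'|sed -n '2p;4p'; done;  python3 - <<'E'
from h import *
shot('top')
from tip import cloud
P,ok,px=cloud('top'); J=np.stack([.3593-P[...,1],P[...,0]-.4828,P[...,2]],-1)*1000
m=ok&(abs(J[...,1]+25)<7)&(abs(J[...,2]-40)<4)&(px.min(-1)>110)&(J[...,0]>70)&(J[...,0]<260)
q=J[m];print(len(q),q.min(0) if len(q) else '')
E
```

```text
tool_pos: [0.4833, 0.1703, 0.0075]
force: [-1.5, -8.7, 5.8]
tool_pos: [0.4833, 0.1702, 0.0076]
force: [-1.9, -11.8, 8.2]
reported [0.4833 0.1702 0.0076] F [ -3.2 -12.6   7.6] t 19.375
5 finger x [0.4538 0.5075] front y 0.1598 zmin [0.0211 0.0212]
1346 body zmin [0.1062 0.1089]
30 [ 79.56438101 -24.00579223  36.11168472]
```

The block has stopped against the stop: the pose no longer changes and the force is rising. I'll back away and look.

```bash
python3 -m jog '[{"dp":[0,-1,0],"twist":0,"fingers":0},{"dp":[0,-2,-1],"twist":0,"fingers":0},{"dp":[0,-2,-5],"twist":0,"fingers":0},{"dp":[4,-2,-9],"twist":0,"fingers":0},{"dp":[5.5,0,-9],"twist":0,"fingers":0},{"dp":[5.5,3.5,-9],"twist":0,"fingers":0},{"dp":[5.5,6,-9],"twist":0,"fingers":0},{"dp":[5.5,6,-9],"twist":0,"fingers":0}]'; python3 blk.py; python3 - <<'E'
from h import *
c=load('side');d=shot('top')
cv2.imwrite('pics/c5.png',cv2.resize(c['pixels'][190:345,180:290],None,fx=3.8,fy=3.8,interpolation=cv2.INTER_CUBIC))
E
```

```text
time_s: 20.38
tool_pos: [0.4285, 0.238, 0.0983]
tool_rot: [179.9, 0.1, -179.8]
force: [-0.3, -1.4, 1.0]
grip_width: 0.0002
grasp_force: 0.0
reported [0.4288 0.2362 0.098 ] F [-0.1 -0.6 -1.3] t 20.425
64 finger x [0.4185 0.438 ] front y 0.2286 zmin [0.1267 0.1268]
1454 body zmin [0.1961 0.1985]
132 (59, np.float64(-23.1), np.float64(24.1), np.float64(40.4))
140 (52, np.float64(-22.8), np.float64(23.9), np.float64(40.4))
148 (54, np.float64(-22.5), np.float64(23.6), np.float64(40.3))
156 (61, np.float64(-21.9), np.float64(25.2), np.float64(40.2))
164 (57, np.float64(-20.5), np.float64(24.8), np.float64(40.3))
172 (61, np.float64(-23.3), np.float64(24.4), np.float64(40.2))
180 (73, np.float64(-22.7), np.float64(23.9), np.float64(39.9))
188 (0, 0)
196 (0, 0)
204 (0, 0)
y -30 0 
y -22 85 [104.3 180. ]
y -14 67 [122.5 180.5]
y -6 76 [123.3 180.4]
y 2 70 [124.7 179.9]
y 10 74 [124.1 179.9]
y 18 71 [122.8 180.9]
bed z 22.234942440329707
```

View pics/c5.png

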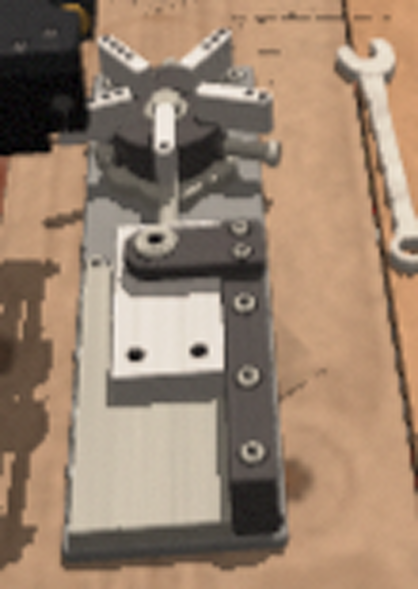

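The block lies parallel to the fence with its end at the stop, and the one-dot stop is straight. I'll give it a last firm push against the fence at its middle, then retract.

```bash
python3 -m jog '[{"dp":[0,-0.8,4],"twist":0,"fingers":0},{"dp":[0,-0.8,8],"twist":0,"fingers":0},{"dp":[0,-0.8,9.2],"twist":0,"fingers":0},{"dp":[-0.6,-0.8,9.2],"twist":0,"fingers":0},{"dp":[-1.2,-0.8,9.2],"twist":0,"fingers":0},{"dp":[-1.6,-0.8,9.2],"twist":0,"fingers":0},{"dp":[-1.8,-0.8,9.2],"twist":0,"fingers":0},{"dp":[-1.8,-0.8,9.2],"twist":0,"fingers":0}]'|sed -n '1,4p'
for i in 1 2; do python3 -m jog '[{"dp":[-0.1,0,0],"twist":0,"fingers":0},{"dp":[-0.15,0,0],"twist":0,"fingers":0},{"dp":[-0.15,0,0],"twist":0,"fingers":0}]'|sed -n '2p;4p'; done
```

```text
time_s: 21.48
tool_pos: [0.447, 0.2279, 0.0058]
tool_rot: [180.0, 0.0, 180.0]
force: [0.3, -0.1, 0.1]
tool_pos: [0.4474, 0.2278, 0.0054]
force: [-4.0, 0.1, 2.1]
tool_pos: [0.4474, 0.2278, 0.0054]
force: [-7.6, -0.1, 5.6]
```

```bash
python3 -m jog '[{"dp":[0.7,0,0],"twist":0,"fingers":0},{"dp":[2,0,0],"twist":0,"fingers":0},{"dp":[2,0,-5],"twist":0,"fingers":0},{"dp":[2,2,-10],"twist":0,"fingers":0},{"dp":[2,7,-10],"twist":0,"fingers":0},{"dp":[2,12,-10],"twist":0,"fingers":0},{"dp":[2,12,-10],"twist":0,"fingers":0}]'|sed -n 1,4p; python3 blk.py | tail -20; python3 - <<'E'
from h import *
c=load('side');d=shot('top')
a=cv2.resize(c['pixels'][190:345,180:290],(385,542),interpolation=cv2.INTER_CUBIC);b=cv2.resize(d['pixels'][175:250,240:360],None,fx=3.4,fy=3.4,interpolation=cv2.INTER_CUBIC)
o=np.zeros((542,385+b.shape[1],3),np.uint8);o[:,:385]=a;o[:b.shape[0],385:]=b;cv2.imwrite('pics/c6.png',o);print(o.shape)
E
```

```text
time_s: 23.1
tool_pos: [0.4279, 0.3524, 0.1056]
tool_rot: [179.9, 0.0, -179.6]
force: [-1.0, -1.3, -0.4]
125 finger x [0.418  0.4389] front y 0.3429 zmin [0.1333 0.135 ]
1097 body zmin [0.2028 0.2055]
132 (53, np.float64(-21.4), np.float64(24.0), np.float64(40.5))
140 (56, np.float64(-22.7), np.float64(23.9), np.float64(40.3))
148 (56, np.float64(-22.5), np.float64(23.7), np.float64(40.3))
156 (66, np.float64(-20.8), np.float64(25.2), np.float64(40.4))
164 (51, np.float64(-22.1), np.float64(25.0), np.float64(40.2))
172 (60, np.float64(-23.7), np.float64(24.5), np.float64(40.1))
180 (74, np.float64(-22.8), np.float64(23.9), np.float64(39.5))
188 (0, 0)
196 (0, 0)
204 (0, 0)
y -30 0 
y -22 84 [105.  179.3]
y -14 69 [123.  180.5]
y -6 74 [125.8 179.7]
y 2 71 [125.  180.1]
y 10 72 [125.6 179.1]
y 18 68 [126.2 180.3]
bed z 22.299679483228523
(542, 793, 3)
```

View pics/c6.png

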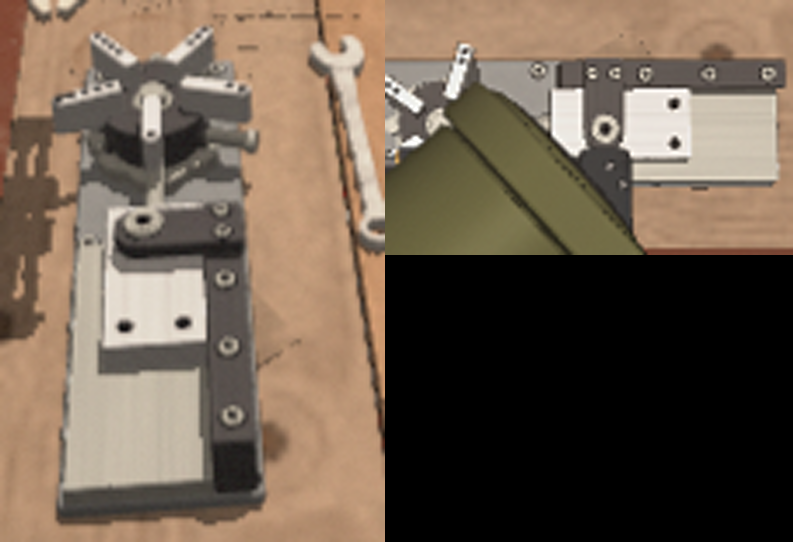

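The block is flush against the fence and against the one-dot stop, the stop points straight down the bed, and the tool is clear.

```bash
python3 -c "
from cell import env
print(env.sign_off())"
```

```text
the job is handed in; nothing more can be done
None
```

The job is handed in: the one-dot stop is clicked in pointing straight down the bed, and the block sits flat against the fence with its end resting on that stop. The hand-in gave no verdict, so this rests on the final pictures and on the rising force when I pushed the block against the stop and the fence.

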